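Hold the hidden clamp-bolt head of a rolling mill

TASK

I am about to tighten the clamp bolt of the rolling mill's motor bracket: my spanner is already on the nut outside, but the bolt turns along with it and the spanner is slowly sinking. Swing the gear-case cover wide open by its handle, reach down into the narrow gap behind the bearing bracket and grip the hidden bolt head firmly across two flats, so that it stops turning. Finish while still holding it like that, with the cover left open, and leave my spanner and the other things on the bench alone.

Things in the scene. Friction and masses are not known exactly. Their poses are not given: they have to be found in the camera images.
- mill: motorised rolling mill on a plywood board 490 x 250 x 20 mm, fixed to the bench; origin under the board's middle, x from its front (robot side) to its back, y to its left, z up. Left of mill y = 30 mm: blue roll stand, 255 mm tall. Middle: gear case with grey cover, from (-85, 30) 160 mm back and 132 mm to the right, walls 150 mm above the bench. Right: motor, 105 mm tall.
- gap_mouth (a point): middle of the mouth of the gap in the gear case, level with the wall rims, 150 mm above the bench; under the cover's top until that is swung away. The gap is 48 mm wide along mill y (bearing bracket on its left, right wall on its right) and 132 mm long along mill x (bracket folded across its front, back wall), open only at the top. Axes as the mill's.
- cover (a joint): opening of the grey gear-case cover in rad: 0 shut, 1.85 at its stop. Front panel and top are one folded piece (top face 155 mm above the bench), hinged about an upright line at its left front edge; the handle end swings towards the robot, clockwise seen from above. Light friction, stays where it is left. The gap is clear from about 1.4 rad on.
- cover_hinge (a point): point on the cover's upright hinge line, 124 mm above the bench, level with the handle's grip point, which moves on a circle of 120 mm radius round it
- cover_handle: steel D-handle on the cover: upright round bar 12 mm thick from 22 mm above to 48 mm below the origin, which lies in the bar 124 mm above the bench. The bar's axis is 36 mm in front of the panel, joined to it by a 12 mm post at each end. Axes turn with the cover: x from bar into panel, y along the panel towards the hinge, z up. Can be pinched from above, a finger either side along y.
- bolt_head: brass-coloured hexagon bolt head in the gap, 22 mm across flats, 10 mm thick; origin at its centre, 130 mm above the bench, 20 mm below the wall rims, 21 mm from the right wall, 27 mm from the bearing bracket, 65 mm or more from either end; behind it an 18 mm round sleeve. y axis = bolt axis, level, along mill y; x axis is square to a pair of flats: jaws closing along this x, reaching down along -z, lie flat on them.
- clamp_bolt (a joint): angle of bolt, nut and spanner in rad about mill y. At 0 one pair of flats is upright, facing mill +x and -x, and the spanner points to the back, 30 degrees above level; positive = spanner sinking. Starts at -0.4 to -0.08, creeps at 0.005 to 0.017 rad/s till held; its stop is at 0.75. Turns stiffly (6.5 N m s/rad): jaws closing askew turn it square only over several seconds.
- spanner: steel ring spanner, 150 mm long, 9 mm thick, on the nut outside the gear case's right wall; origin at the ring's centre on the bolt's axis, 48 mm right of the bolt head's centre; x axis along the shank, towards the back of the mill. Not to be touched.
- wood_tray: bystander: open wooden tray 130 x 100 x 32 mm, origin under its middle
- spare_bolt: bystander: steel bolt 53 mm long lying in the wooden tray
- grey_tray: bystander: grey two-part tray 150 x 110 x 28 mm, origin under its middle
- hammer: bystander: hammer lying on the bench
- handpiece: bystander: grey rotary handpiece, 165 mm long, lying on a green cradle, 62 mm tall in all, origin under its middle
- oil: bystander: white oil bottle, 48 mm across and 110 mm tall, standing
- pliers: bystander: pliers with red grips, 145 mm long, lying flat

How it is judged:
By the outcome, as a careful person would: the job done as asked, in the order asked, and still so for the second after the job is handed in, while the arm keeps its last pose, push and grip.
It also fails if it takes over 48 s, if anything falls off the work surface, if the arm or the gripper's body presses on something with over 40 N, if the wrist force passes 120 N, or if a joint passes its speed limit or range.

ROBOT

A 7-joint arm with a two-finger parallel gripper is mounted at the origin on the work surface. World frame = base frame: x ahead of the robot, y to its left, z up, the work surface at z = 0. Lengths are in m, angles in rad, forces in N, time in s.
With the tool pointing down it reaches from about 0.425 to 0.925 m from the base axis. Payload 6.8 kg.
Tool frame: the origin (TCP) lies on the centre line of the jaws, within the pads' length; the fingertips stand 8 mm ahead of it and the grasp point (between the pads) lies 11 mm behind it (r.finger_overhang is the distance from the TCP to the fingertips, in m); x points along the fingers, z is the direction in which the jaws open and shut, and the axes are right-handed (so a half turn about x gives the same grasp; the last joint's range is limited). The gripper opens to 85 mm and grips with 20 to 120 N. Pads are 22 mm wide; open, the fingers measure 114 mm over their backs; the gripper's body (76 mm by 85 mm) begins 54 mm behind the grasp point. The pads swing forward as they close: fully open they stand 13 mm farther back than shut.
Start: joints at [-1.284, 0.477, 0.022, 1.555, -0.011, 1.109, -0.083], TCP at [0.26, 0.623, 0.239] pointing down, gripper open.
Joint ranges: [-2.96, 2.96], [-0.34, 2.1], [-1.41, 1.46], [0.24, 2.44], [-1.37, 4.51], [0.17, 1.92], [-2.96, 2.96]. Speed limits (rad/s): [2.39, 2.39, 3.14, 3.14, 3.14, 3.14, 3.14].

INTERFACE

Orientations are given as a rotation vector (axis times angle).
In Python, from bench import r gives the robot as it stands. The module is installed in compiled form; this text tells all that it offers.
- The arm moves only by the tool play_rows, never from a script. Its argument "plan" is a list of rows, each a list of 5 numbers: the opening, from -1 (shut) to 1 (fully open), then the shift along the world's x, y, z in m, then the turn about the world's z in rad. A call has 1 to 10 rows; each row is the pose to reach, as a shift and turn from the pose commanded when the call began; what a row does not reach only later rows make up. A row lasts 1/10 s, in which the tool goes at most 50 mm and 8.59 degrees, less where a joint would pass 70% of its speed; a pose out of reach is approached as far as the arm can. A call with a gripper value outside its range is refused whole. The fingers move at their own pace and stop on an object; "force" is the grip in N (left out, the last holds). Time passes only in rows, so rows that repeat a pose let the fingers close. It gives the time, the measured TCP pose, the force and the opening at its end, in the units of the state.
- r.get_obs(): the state, without advancing time (a new reading comes with each control period).
- r.grab_frame(name): name is "scene" or "top" or "wrist"; returns a dict with "pixels" (420x560x3 uint8, blue, green, red), "z_map" (420x560 float32, m along the optical axis (not along the pixel's ray), 0 where there is no reading), "vfov" (degrees; the focal length in pixels is half the picture's height over the tangent of half this angle, whatever the lens; pixels are square), "cx", "cy" (the principal point, pixels), "R" (3x3) and "t" (3): a world point X has camera coordinates R X + t; the wrist camera has in their place "tool_from_camera" (4x4, takes a point from camera to tool coordinates, whose origin is the TCP and whose axes are the tool frame's). Camera axes: x right, y down, z forward; pixel columns grow to the right and rows downward; lengths in m; the calibration is good to about 2 mm. A picture is of the moment at which its call begins: read the wrist's pose just before it.
- r.hand_in(): hands the job in, once; it reports no verdict.
Trained networks look in a picture, given as the dict that the camera call returned (one of the last four; its "shot" number tells which), for a name from the list of things; names that differ only in an ending like _2 or _b are one class to them, and where a whole thing is asked for, a point or a joint stands for the part that bears it (a point fixed in the world has none). Each returns a list of dicts, best first, with "conf" (0 to 1); they miss things now and then, are a little off and sometimes report something else, mostly with a low value. They report only what shows in the picture. A call takes as long as a camera call.
- r.outline_of(picture, label): "mask" (420x560 bool, what is visible of it) and "bbox" ([left, top, right, bottom] as shares, 0 to 1, of the picture: columns of its width, rows of its height, round what is visible of it).
- r.pinpoint(picture, label): "position" ([column, row] as shares, 0 to 1, of the picture: columns of its width, rows of its height: a listed point, or the origin of a listed thing).
The state is a dict: "clock": time; "joints": joint angles; "qvel": joint speeds; "tau": joint torques, N m; "tcp_pos": TCP position; "orientation": TCP orientation; "contact_force": force on the tool from outside, world axes, zero at the start; "moment": the same for the moment, N m; "grip_width": finger opening in m.
Only numpy, scipy, OpenCV 4.12 (cv2) and the standard library are available. Lean on these libraries where they do the work, as an engineer would, in place of code of your own. Each camera call takes 0.05 s, during which the arm holds its last target.

## Working session

There is one attempt and no reset: what is moved stays moved. The work goes in short steps, Python scripts to look and compute and a tool call to move; the robot and the scene stay as the last step left them, time stands still between calls to the robot, and variables do not carry over. Pictures are saved under pics/ and viewed, and the job is handed in when it is done.

Besides the shell and the picture viewer there is one more tool, called as name(argument=value, ...) on one line, values as JSON. play_rows: Moves the arm, as the interface text tells. Its arguments: {"type":"object","properties":{"plan":{"type":"array","items":{"type":"array","items":{"type":"number"}}},"force":{"type":"number"}},"required":["plan"]}

```bash
mkdir -p pics; cat > h.py <<'E'
import numpy as np,cv2
from bench import r
from scipy.spatial.transform import Rotation as Ro
def f(p): return p["pixels"].shape[0]/2/np.tan(np.radians(p["vfov"])/2)
def toW(p,u,v,z,obs=None):
    F=f(p); c=np.array([(u-p["cx"])*z/F,(v-p["cy"])*z/F,z])
    if "tool_from_camera" in p:
        T=np.array(p["tool_from_camera"]); c=T[:3,:3]@c+T[:3,3]
        return Ro.from_rotvec(obs["orientation"]).as_matrix()@c+np.array(obs["tcp_pos"])
    return np.array(p["R"]).T@(c-np.array(p["t"]))
def cloud(p,obs=None):
    z=p["z_map"]; v,u=np.mgrid[:z.shape[0],:z.shape[1]]; F=f(p)
    c=np.stack([(u-p["cx"])*z/F,(v-p["cy"])*z/F,z],-1)
    if "tool_from_camera" in p:
        T=np.array(p["tool_from_camera"]); c=c@T[:3,:3].T+T[:3,3]
        return c@Ro.from_rotvec(obs["orientation"]).as_matrix().T+np.array(obs["tcp_pos"])
    return (c-np.array(p["t"]))@np.array(p["R"])
def ray_at_z(p,u,v,h,obs=None):
    a=toW(p,u,v,0.0,obs); b=toW(p,u,v,1.0,obs); return a+(b-a)*(h-a[2])/(b[2]-a[2])
E
python3 - <<'E'
from h import *
np.set_printoptions(precision=4,suppress=True)
o=r.get_obs(); print(o, r.finger_overhang)
for n in ["scene","top"]:
    p=r.grab_frame(n); cv2.imwrite(f"pics/{n}0.png",p["pixels"]); C=cloud(p)
    for l,h in [("cover_handle",.124),("gap_mouth",.15),("cover_hinge",.124),("bolt_head",.13),("spanner",.13),("mill",0)]:
        for d in r.pinpoint(p,l)[:2]:
            u,v=d["position"][0]*560,d["position"][1]*420
            print(n,l,round(d["conf"],2),round(u),round(v),"ray",ray_at_z(p,u,v,h),"depth",C[min(int(v),419),min(int(u),559)])
E
```

```text
{'clock': 0.0, 'joints': array([-1.284 ,  0.4778,  0.0223,  1.5565, -0.0115,  1.1093, -0.0831]), 'qvel': array([-0.0017,  0.0007,  0.0005, -0.001 , -0.002 , -0.0005, -0.0017]), 'tau': array([  0.0007, -59.6455,   1.6081, -28.1187,   0.0125,   0.0094,
         0.    ]), 'tcp_pos': array([0.2594, 0.6225, 0.2383]), 'orientation': array([-0.9148,  1.372 ,  0.9129]), 'contact_force': array([ 0.4622, -0.0087, -0.0713]), 'moment': array([-0.0177,  0.044 , -0.0299]), 'grip_width': 0.08543461031205266} 0.008
scene cover_handle 0.52 310 206 ray [0.5264 0.0738 0.124 ] depth [0.3733 0.2288 0.0005]
scene gap_mouth 0.73 337 214 ray [0.6583 0.0689 0.15  ] depth [0.6656 0.0567 0.1588]
scene gap_mouth 0.72 347 182 ray [0.5294 0.277  0.15  ] depth [0.3579 0.4901 0.0111]
scene cover_hinge 0.56 341 200 ray [0.5731 0.1898 0.124 ] depth [0.6031 0.1487 0.1557]
scene cover_hinge 0.33 186 252 ray [ 0.4647 -0.4094  0.124 ] depth [ 0.3425 -0.3477  0.0281]
scene spanner 0.66 135 301 ray [ 0.5664 -0.6316  0.13  ] depth [ 0.4416 -0.5919  0.0246]
scene spanner 0.51 327 222 ray [0.6503 0.0291 0.13  ] depth [0.6598 0.0144 0.1424]
scene mill 0.61 353 246 ray [ 0.6911  0.1356 -0.    ] depth [0.7444 0.0628 0.0643]
top cover_handle 0.61 251 198 ray [0.5553 0.0666 0.124 ] depth [0.5675 0.0744 0.0205]
top cover_handle 0.16 217 186 ray [0.5904 0.1682 0.124 ] depth [0.5876 0.1668 0.1535]
top gap_mouth 0.67 253 157 ray [0.6711 0.06   0.15  ] depth [0.6712 0.0606 0.1545]
top cover_hinge 0.85 215 187 ray [0.5891 0.1743 0.124 ] depth [0.589  0.1744 0.1409]
top spanner 0.54 269 161 ray [0.6623 0.0138 0.13  ] depth [0.6601 0.0146 0.1504]
```

View pics/scene0.png

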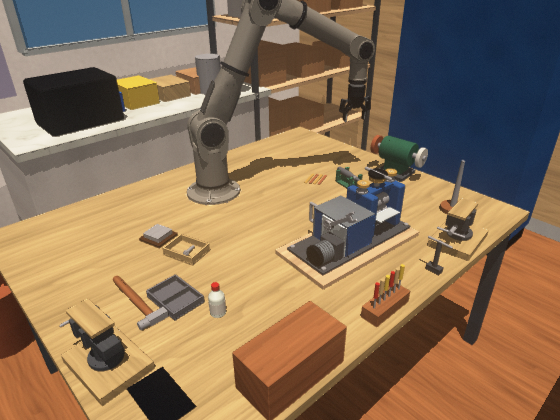

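View pics/top0.png

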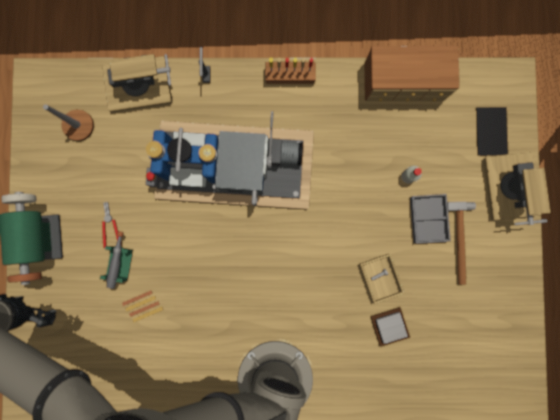

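```bash
python3 - <<'E'
from h import *
np.set_printoptions(precision=4,suppress=True)
p=r.grab_frame("top"); C=cloud(p)
cv2.imwrite("pics/topz.png",cv2.resize(p["pixels"][110:225,140:330],None,fx=4,fy=4,interpolation=cv2.INTER_CUBIC))
X=C
def rect(m,n):
    q=X[m][:,:2].astype(np.float32); 
    (c,s,a)=cv2.minAreaRect(q); print(n,len(q),c,s,a)
box=(X[...,0]>.5)&(X[...,0]<.85)&(X[...,1]>-.15)&(X[...,1]<.4)
m=box&(abs(X[...,2]-.155)<.004)
k=np.ones((3,3),np.uint8)
def big(m):
    n,l,s,_=cv2.connectedComponentsWithStats(cv2.morphologyEx(m.astype(np.uint8),cv2.MORPH_OPEN,k)); return l==1+np.argmax(s[1:,4])
rect(big(m),"covertop")
rect(big(box&(X[...,2]>.012)&(X[...,2]<.027)),"board")
rect(big(box&(X[...,2]>.012)),"board+")
for l in ["cover_handle","cover","cover_hinge","spanner","mill"]:
  for d in r.outline_of(p,l)[:1]:
    q=X[d["mask"]]; print(l,d["conf"],d["mask"].sum(),q.min(0),q.max(0),np.median(q,0)); 
    if l in("mill","cover","cover_hinge"): rect(d["mask"],l)
print(r.get_obs()["clock"])
E
```

```text
covertop 1491 (0.6614660024642944, 0.09836181998252869) (0.1340971142053604, 0.16421805322170258) 84.78524780273438
board 1400 (0.6608130931854248, -0.03366798907518387) (0.16409547626972198, 0.25094959139823914) 85.94950866699219
board+ 12546 (0.6694146394729614, 0.13653424382209778) (0.5046784281730652, 0.25765591859817505) 86.00634765625
cover_handle 0.16 1022 [ 0.2829 -0.0166 -0.0062] [0.4612 0.5551 1.5079] [0.358  0.4836 0.049 ]
cover 0.76 2859 [ 0.4343 -0.0166  0.0159] [0.7792 0.1724 1.5079] [0.6536 0.0977 0.1548]
cover 2859 (0.6027200818061829, 0.09120827913284302) (0.3636891841888428, 0.16632473468780518) 8.037384986877441
cover_hinge 0.79 12788 [ 0.4343 -0.124  -0.0092] [0.841  0.4157 1.5079] [0.6534 0.1264 0.1027]
cover_hinge 12788 (0.6820430159568787, 0.13236717879772186) (0.5431674122810364, 0.37607648968696594) 71.58967590332031
mill 0.9 12764 [ 0.4343 -0.124  -0.0083] [0.8393 0.4133 1.5079] [0.6531 0.1266 0.1028]
mill 12764 (0.6806626915931702, 0.13403497636318207) (0.5445480942726135, 0.37558087706565857) 72.00331115722656
1.0
```

View pics/topz.png

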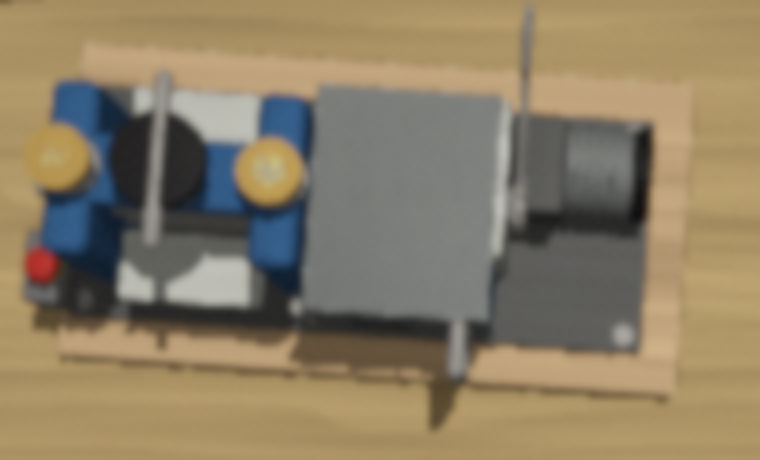

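```bash
python3 - <<'E'
from h import *
np.set_printoptions(precision=4,suppress=True)
o=r.get_obs(); print(Ro.from_rotvec(o["orientation"]).as_matrix()); 
p=r.grab_frame("wrist"); print(p["tool_from_camera"],p["vfov"])
p=r.grab_frame("top")
for uv in [(253.75,203),(254.5,198),(254,190)]: print(ray_at_z(p,*uv,.146))
E
```

```text
[[-0.     -0.9231  0.3847]
 [ 0.0001  0.3847  0.9231]
 [-1.      0.0001  0.    ]]
[[-0.0002 -0.2964  0.9551 -0.1342]
 [ 0.     -0.9551 -0.2964  0.0766]
 [ 1.     -0.      0.0002  0.0008]
 [ 0.      0.      0.      1.    ]] 71.22041333244296
[0.5389 0.0588 0.146 ]
[0.5533 0.0567 0.146 ]
[0.5765 0.0581 0.146 ]
```

play_rows(plan=[[1,0.02,-0.04,0.005,0.03],[1,0.04,-0.08,0.01,0.06],[1,0.06,-0.12,0.015,0.09],[1,0.08,-0.16,0.02,0.12],[1,0.1,-0.2,0.025,0.15],[1,0.12,-0.24,0.03,0.18],[1,0.14,-0.28,0.03,0.21],[1,0.16,-0.32,0.03,0.24],[1,0.18,-0.36,0.03,0.27],[1,0.2,-0.4,0.03,0.3]])

```text
clock: 2.1
tcp_pos: [0.4602, 0.2214, 0.2697]
orientation: [-1.14, 1.251, 1.14]
contact_force: [0.8, -0.4, -0.8]
grip_width: 0.0856
```

play_rows(plan=[[1,0.02,-0.04,0.0,0.025],[1,0.04,-0.08,-0.01,0.025],[1,0.06,-0.12,-0.015,0.025],[1,0.08,-0.163,-0.02,0.025],[1,0.08,-0.163,-0.02,0.025],[1,0.08,-0.163,-0.02,0.025]])

```text
clock: 2.7
tcp_pos: [0.5398, 0.0589, 0.2492]
orientation: [-1.155, 1.243, 1.156]
contact_force: [-0.1, -0.3, 0.9]
grip_width: 0.0853
```

```bash
cat > w.py <<'E'
from h import *
import sys
np.set_printoptions(precision=4,suppress=True)
o=r.get_obs(); p=r.grab_frame("wrist"); C=cloud(p,o)
print(o["clock"],o["tcp_pos"],o["joints"],o["contact_force"],o["grip_width"])
R=Ro.from_rotvec(o["orientation"]).as_matrix(); print("zang",np.degrees(np.arctan2(R[1,2],R[0,2])))
cv2.imwrite(f"pics/{sys.argv[1]}.png",p["pixels"])
np.savez(f"{sys.argv[1]}.npz",C=C,px=p["pixels"])
for a in sys.argv[2:]:
    l,h=a.split(":");h=float(h)
    for d in r.pinpoint(p,l)[:2]:
        u,v=d["position"][0]*560,d["position"][1]*420
        print(l,round(d["conf"],2),round(u),round(v),"ray",ray_at_z(p,u,v,h,o),"depth",C[min(int(v),419),min(int(u),559)])
E
python3 w.py w1 cover_handle:.124 cover_hinge:.124 gap_mouth:.15
```

```text
2.7 [0.5398 0.0589 0.2492] [-0.4557  0.2517  0.2779  1.8766 -0.08    1.0242  1.3535] [-0.1053 -0.3135  0.8767] 0.08525954374958196
zang 85.82941175278481
cover_handle 0.61 276 204 ray [0.539  0.0599 0.124 ] depth [0.534  0.0602 0.1383]
cover_hinge 0.82 397 247 ray [0.5904 0.1736 0.124 ] depth [0.5833 0.1677 0.137 ]
gap_mouth 0.96 291 339 ray [0.6675 0.0645 0.15  ] depth [0.6626 0.0641 0.1549]
```

View pics/w1.png

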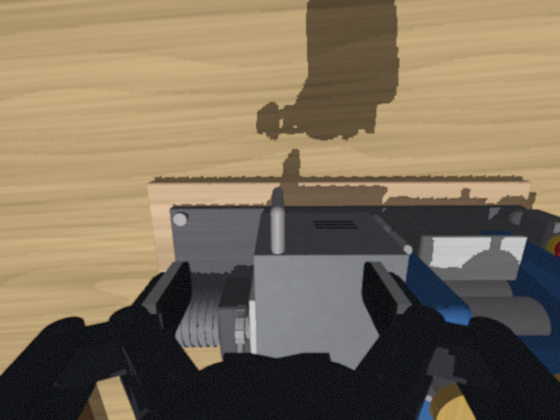

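play_rows(plan=[[0.3,0.001,0.001,-0.03,0],[0.3,0.001,0.001,-0.07,0],[0.2,0.001,0.001,-0.11,0],[0.0,0.001,0.001,-0.13,0],[-1,0.001,0.001,-0.13,0],[-1,0.001,0.001,-0.13,0],[-1,0.001,0.001,-0.13,0],[-1,0.001,0.001,-0.13,0],[-1,0.001,0.001,-0.13,0]], force=60)

```text
clock: 3.8
tcp_pos: [0.5401, 0.06, 0.1199]
orientation: [-1.157, 1.243, 1.157]
contact_force: [-1.4, -4.6, -5.8]
grip_width: 0.0104
```

```bash
python3 w.py w2; python3 - <<'E'
import numpy as np
h=np.array([.5885,.1725]); 
for p0 in [np.array([.541,.060])]:
    d=p0-h; print(np.hypot(*d))
    for t in np.arange(0,1.81,.1):
        c,s=np.cos(-t),np.sin(-t); q=h+np.array([c*d[0]-s*d[1],s*d[0]+c*d[1]]); print(round(t,2),np.round(q-p0,3))
E
```

```text
3.8 [0.5401 0.06   0.1199] [-0.4209  0.4193  0.2442  1.9899 -0.1438  0.7494  1.4089] [-1.3639 -4.5564 -5.7688] 0.010438756152757894
zang 85.95624139116902
0.12211674741819811
0.0 [0. 0.]
0.1 [-0.011  0.005]
0.2 [-0.021  0.012]
0.3 [-0.031  0.019]
0.4 [-0.04   0.027]
0.5 [-0.048  0.037]
0.6 [-0.055  0.046]
0.7 [-0.061  0.057]
0.8 [-0.066  0.068]
0.9 [-0.07  0.08]
1.0 [-0.073  0.092]
1.1 [-0.074  0.104]
1.2 [-0.075  0.116]
1.3 [-0.074  0.128]
1.4 [-0.071  0.14 ]
1.5 [-0.068  0.152]
1.6 [-0.064  0.163]
1.7 [-0.058  0.174]
1.8 [-0.051  0.184]
```

View pics/w2.png

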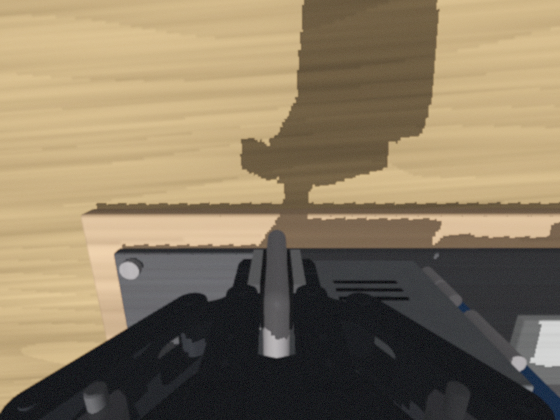

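play_rows(plan=[[-1,-0.005,0.002,0,-0.05],[-1,-0.011,0.005,0,-0.1],[-1,-0.021,0.012,0,-0.2],[-1,-0.031,0.019,0,-0.3],[-1,-0.039,0.027,0,-0.4],[-1,-0.047,0.036,0,-0.5],[-1,-0.054,0.046,0,-0.6],[-1,-0.06,0.056,0,-0.7],[-1,-0.065,0.067,0,-0.8],[-1,-0.065,0.067,0,-0.8]])

```text
clock: 4.85
tcp_pos: [0.4755, 0.1303, 0.1199]
orientation: [-0.549, 1.498, 0.551]
contact_force: [-0.1, -0.3, -10.2]
grip_width: 0.0109
```

play_rows(plan=[[-1,-0.004,0.012,0,-0.1],[-1,-0.007,0.024,0,-0.2],[-1,-0.008,0.036,0,-0.3],[-1,-0.009,0.047,0,-0.4],[-1,-0.008,0.059,0,-0.5],[-1,-0.005,0.071,0,-0.6],[-1,-0.002,0.083,0,-0.7],[-1,0.002,0.094,0,-0.8],[-1,0.007,0.104,0,-0.88],[-1,0.007,0.104,0,-0.88]])

```text
clock: 5.85
tcp_pos: [0.4859, 0.2316, 0.1199]
orientation: [0.14, 1.56, -0.14]
contact_force: [8.0, -4.4, -11.7]
grip_width: 0.0104
```

```bash
python3 w.py w3; python3 - <<'E'
from h import *
p=r.grab_frame("top"); cv2.imwrite("pics/top1.png",cv2.resize(p["pixels"][110:280,100:330],None,fx=3,fy=3)); C=cloud(p)
d=r.pinpoint(p,"bolt_head"); print([(x["conf"],x["position"], ray_at_z(p,x["position"][0]*560,x["position"][1]*420,.13)) for x in d])
E
```

```text
5.85 [0.4859 0.2316 0.1199] [-1.0563  0.4699  0.633   2.0244 -0.3928  0.7631 -0.366 ] [  7.9898  -4.4365 -11.7128] 0.010357073375254131
zang -10.236043611379552
[(0.5, [0.4502, 0.3786], array([0.66952235, 0.06457117, 0.13      ]))]
```

View pics/top1.png

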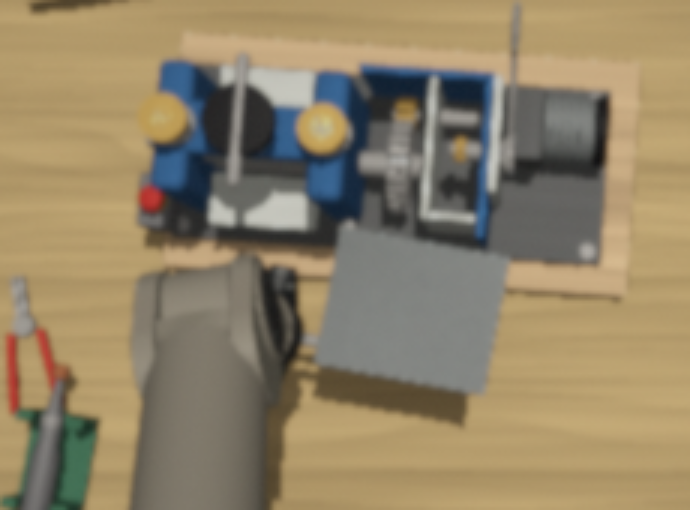

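play_rows(plan=[[0.0,0,0,0,0],[0.0,0,0,0,0],[0.0,0,0,0.0,0],[0.0,0,0,0.02,0],[0.0,0,0,0.06,0],[0.0,0,0,0.11,0],[0.0,0.01,-0.01,0.15,0.02],[0.0,0.035,-0.035,0.17,0.05],[0.0,0.065,-0.07,0.17,0.08],[0.0,0.1,-0.1,0.17,0.107]])

```text
clock: 7.0
tcp_pos: [0.5836, 0.1317, 0.2912]
orientation: [0.055, 1.568, -0.051]
contact_force: [0.2, 0.1, -0.1]
grip_width: 0.0429
```

play_rows(plan=[[0.0,0.035,-0.03,0,0],[0.0,0.07,-0.06,-0.01,0],[0.0,0.084,-0.069,-0.03,0],[0.0,0.084,-0.069,-0.04,0],[0.0,0.084,-0.069,-0.04,0],[0.0,0.084,-0.069,-0.04,0]])

```text
clock: 7.6
tcp_pos: [0.666, 0.0647, 0.2498]
orientation: [0.056, 1.57, -0.054]
contact_force: [0.5, -0.0, 0.3]
grip_width: 0.0428
```

```bash
python3 w.py w4 bolt_head:.13 gap_mouth:.15; python3 - <<'E'
from h import *
p=r.grab_frame("scene"); cv2.imwrite("pics/sc1.png",cv2.resize(p["pixels"][150:300,240:440],None,fx=4,fy=4,interpolation=2)); 
print([(d["conf"],d["position"]) for d in r.pinpoint(p,"spanner")])
E
```

```text
7.6 [0.666  0.0647 0.2498] [-0.6769  0.544   0.7238  1.5941 -0.386   1.1514  0.0648] [ 0.549  -0.0474  0.2929] 0.042766894816003174
zang -4.002112487508803
bolt_head 0.8 277 211 ray [0.666  0.0607 0.13  ] depth [0.6661 0.0647 0.1413]
gap_mouth 0.76 276 215 ray [0.6652 0.0643 0.15  ] depth [0.665  0.0624 0.1424]
[(0.57, [0.5823, 0.5319]), (0.29, [0.3143, 0.7143])]
```

View pics/w4.png

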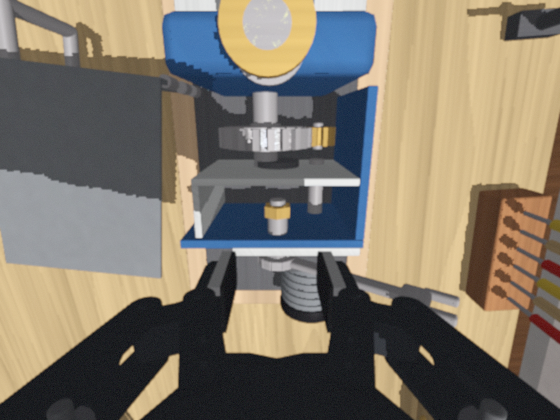

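View pics/sc1.png

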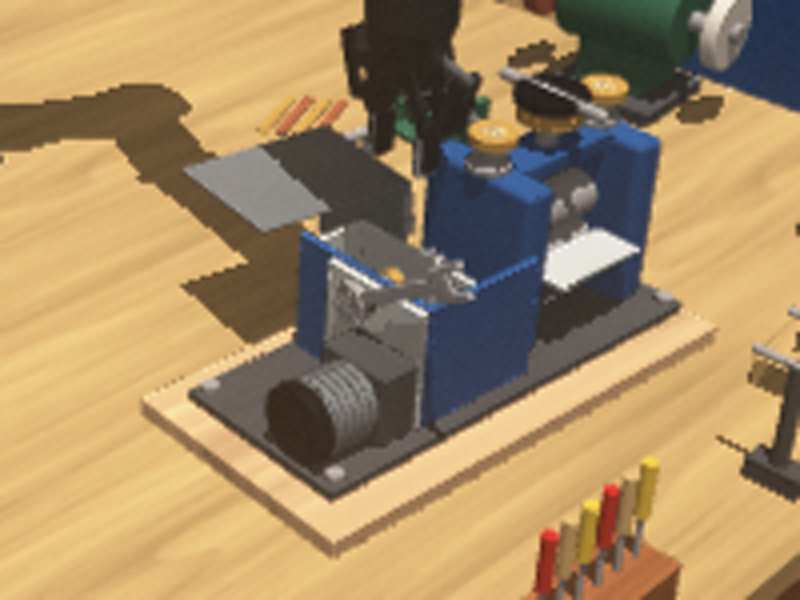

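```bash
python3 - <<'E'
import numpy as np,cv2
np.set_printoptions(precision=4,suppress=True)
d=np.load("w4.npz");C=d["C"];px=d["px"]
cv2.imwrite("pics/w4z.png",cv2.resize(px[150:270,180:380],None,fx=4,fy=4,interpolation=2))
hsv=cv2.cvtColor(px,cv2.COLOR_BGR2HSV)
s=np.zeros(px.shape[:2],bool); s[190:225,255:300]=1
m=s&(hsv[...,0]>12)&(hsv[...,0]<30)&(hsv[...,1]>110)
q=C[m]; print("brass",m.sum(),q.min(0),q.max(0),np.median(q,0))
v,u=np.nonzero(m); print(u.min(),u.max(),v.min(),v.max())
# column profile at u=277 & 235
for uu in (225,277,340):
    for vv in range(165,262,3): print(uu,vv,C[vv,uu],end=' | ')
    print()
# spanner
sp=np.zeros_like(m); sp[265:325,345:460]=1
q=C[sp&(C[...,2]>.12)]; print("sp",len(q),q.min(0),q.max(0))
t=q[:,:]; A=np.polyfit(t[:,0],t[:,2],1);print(A,np.arctan(A[0]))
E
```

```text
brass 311 [0.6549 0.057  0.1224] [0.6769 0.1411 0.3841] [0.6659 0.0636 0.1387]
265 289 203 218
225 165 [0.614  0.0986 0.0771] | 225 168 [0.6173 0.0985 0.0972] | 225 171 [0.62   0.0981 0.1132] | 225 174 [0.6228 0.0981 0.1298] | 225 177 [0.6251 0.0979 0.1436] | 225 180 [0.6259 0.0965 0.1493] | 225 183 [0.6257 0.0941 0.1497] | 225 186 [0.6025 0.0668 0.0319] | 225 189 [0.6019 0.0629 0.0313] | 225 192 [0.6015 0.0591 0.0313] | 225 195 [0.6013 0.0557 0.0328] | 225 198 [0.6007 0.0517 0.0322] | 225 201 [0.6001 0.0477 0.0317] | 225 204 [0.6004 0.0449 0.0355] | 225 207 [0.6027 0.0449 0.0489] | 225 210 [0.6048 0.0449 0.0615] | 225 213 [0.6069 0.0451 0.0738] | 225 216 [0.6087 0.045  0.0843] | 225 219 [0.6099 0.0443 0.0924] | 225 222 [0.6121 0.0452 0.1047] | 225 225 [0.6129 0.044  0.1103] | 225 228 [0.6146 0.0443 0.12  ] | 225 231 [0.6159 0.0442 0.1277] | 225 234 [0.6172 0.0443 0.1357] | 225 237 [0.6184 0.0442 0.1427] | 225 240 [0.6192 0.0435 0.148 ] | 225 243 [0.6192 0.0413 0.1495] | 225 246 [0.6189 0.0386 0.1497] | 225 249 [ 0.5923 -0.0171  0.0321] | 225 252 [0.6403 0.0784 0.2483] | 225 255 [0.6
[... 1662 characters left out ...]
 0.0835] | 340 210 [0.732  0.0436 0.0856] | 340 213 [0.7318 0.0406 0.0867] | 340 216 [0.7319 0.0371 0.0863] | 340 219 [0.7303 0.0364 0.094 ] | 340 222 [0.7283 0.0367 0.1035] | 340 225 [0.7266 0.0366 0.1118] | 340 228 [0.7248 0.0369 0.1206] | 340 231 [0.7234 0.0365 0.1273] | 340 234 [0.7218 0.0367 0.1348] | 340 237 [0.7202 0.0371 0.1427] | 340 240 [0.7189 0.037  0.149 ] | 340 243 [0.7189 0.0342 0.149 ] | 340 246 [0.7188 0.0314 0.1492] | 340 249 [0.719  0.028  0.1481] | 340 252 [0.719  0.0251 0.148 ] | 340 255 [0.7191 0.022  0.1477] | 340 258 [ 0.7282 -0.004   0.103 ] | 340 261 [0.6981 0.0705 0.2504] | 
sp 4322 [0.6708 0.0025 0.1634] [0.7956 0.1411 0.3841]
[-1.3519  1.2385] -0.9339264599544634
```

View pics/w4z.png

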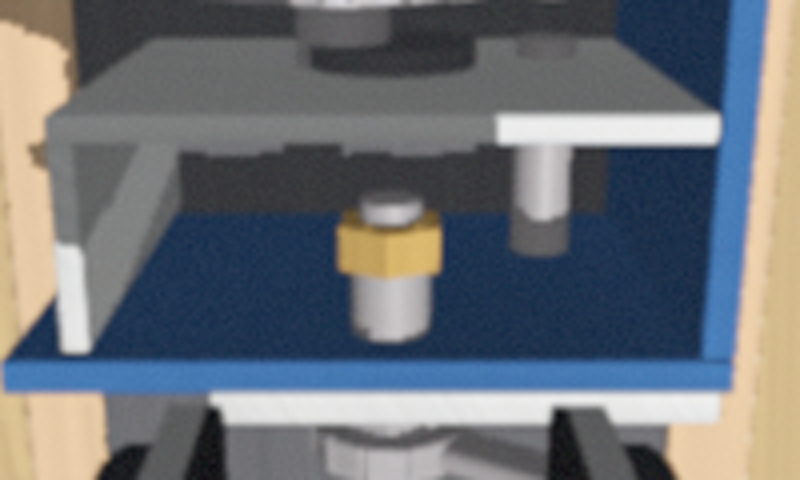

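```bash
cat > sp.py <<'E'
import numpy as np,cv2,sys
np.set_printoptions(precision=4,suppress=True)
d=np.load(sys.argv[1]);C=d["C"];px=d["px"]
bx=np.array([.6665,.0618,.130]); a=np.radians(-4)
M=(C-bx); X=M[...,0]*np.cos(a)+M[...,1]*np.sin(a); Y=-M[...,0]*np.sin(a)+M[...,1]*np.cos(a); Z=M[...,2]
m=(abs(Y+.048)<.010)&(X>.025)&(X<.15)&(Z>.0)&(Z<.15)
x,z=X[m],Z[m]; print("spanner n",m.sum(),"ang",np.degrees(np.arctan2(z,x)).mean(), "x",x.min(),x.max(),"zmax",z.max(),"yrange",Y[m].min(),Y[m].max())
A=np.polyfit(x,z,1); print("slope deg",np.degrees(np.arctan(A[0])),"offset",A[1])
m=(abs(Y)<.006)&(abs(X)<.014)&(Z>0.001)&(Z<.02)
x,z=X[m],Z[m]
b=np.linspace(-.013,.013,14)
print("head profile",[(round((b[i]+b[i+1])/2*1e3,1),round(np.median(z[(x>=b[i])&(x<b[i+1])])*1e3,1)) for i in range(13) if ((x>=b[i])&(x<b[i+1])).sum()>1], "xrange",x.min(),x.max())
m=(Y>-.018)&(Y<.022)&(X>.017)&(X<.06)&(Z>-.06)&(Z<.0)
print("pin",m.sum(), X[m].min() if m.any() else 0,X[m].max() if m.any() else 0,Z[m].max() if m.any() else 0, Y[m].min() if m.any() else 0)
E
python3 sp.py w4.npz
```

```text
spanner n 1732 ang 33.997116060154966 x 0.025131269923868597 0.1325387624220105 zmax 0.09541926441513851 yrange -0.0506252801317922 -0.04264724484534664
slope deg 28.60092518684077 offset 0.011306372771987904
head profile [(np.float64(-12.0), np.float64(5.2)), (np.float64(-10.0), np.float64(6.3)), (np.float64(-8.0), np.float64(7.1)), (np.float64(-6.0), np.float64(8.6)), (np.float64(-4.0), np.float64(10.1)), (np.float64(-2.0), np.float64(11.7)), (np.float64(0.0), np.float64(11.8)), (np.float64(2.0), np.float64(10.8)), (np.float64(4.0), np.float64(9.6)), (np.float64(6.0), np.float64(8.8)), (np.float64(8.0), np.float64(7.4)), (np.float64(10.0), np.float64(7.0))] xrange -0.011355216252772849 0.010098539753094797
pin 339 0.0338496917290014 0.04927386148760885 -0.05253317250793221 -0.01798891758104245
```

```bash
python3 - <<'E'
import numpy as np
C=np.load("w4.npz")["C"]; q=C[:100,150:400].reshape(-1,3); q=q[q[:,2]>.16]; print(q.min(0),q.max(0)); 
for z in (.16,.2,.24,.26,.28): 
    s=q[abs(q[:,2]-z)<.015]; print(z,len(s), s[:,1].min() if len(s) else None)
E
```

```text
[0.60714522 0.1411351  0.16101732] [0.73184152 0.20273099 0.38405977]
0.16 352 0.16131855591940159
0.2 9025 0.1595507449909946
0.24 6367 0.16056441601819033
0.26 0 None
0.28 0 None
```

play_rows(plan=[[0.0,0,-0.004,-0.03,0],[0.0,0,-0.004,-0.06,0],[0.0,0,-0.004,-0.085,0],[0.0,0,-0.004,-0.1,0],[0.0,0,-0.004,-0.1,0]])

```text
clock: 8.35
tcp_pos: [0.6654, 0.0595, 0.1476]
orientation: [0.056, 1.573, -0.057]
contact_force: [-0.2, 0.3, -0.5]
grip_width: 0.0431
```

```bash
python3 w.py w5 bolt_head:.13; python3 - <<'E'
from h import *
p=r.grab_frame("scene"); cv2.imwrite("pics/sc2.png",cv2.resize(p["pixels"][110:260,270:420],None,fx=4,fy=4,interpolation=2)); 
C=cloud(p)
# gripper/camera points above stand region: y between .09 and .2
m=(C[...,0]>.58)&(C[...,0]<.76)&(C[...,1]>.02)&(C[...,1]<.2)&(C[...,2]>.2)&(C[...,2]<.45)
q=C[m]
for z in np.arange(.2,.45,.02):
    s=q[abs(q[:,2]-z)<.01]
    if len(s): print(round(z,2),len(s),"x",s[:,0].min(),s[:,0].max(),"y",s[:,1].min(),s[:,1].max())
E
```

```text
8.35 [0.6654 0.0595 0.1476] [-0.6291  0.6444  0.6614  1.6839 -0.4609  0.978   0.1279] [-0.2366  0.3031 -0.4826] 0.04309769882692386
zang -4.096271278420622
bolt_head 0.94 279 255 ray [0.6667 0.0619 0.13  ] depth [0.6668 0.0669 0.1391]
0.2 188 x 0.6141982218991876 0.7330431814047769 y 0.04339600291885248 0.19971552881260893
0.22 168 x 0.6091867729969522 0.7333774910762771 y 0.03862692942946396 0.18323679945945048
0.24 271 x 0.6002430448457708 0.7375046105754347 y 0.03590608944133356 0.19981625785268847
0.26 85 x 0.6218865373383047 0.734521594845797 y 0.03730623922838329 0.06597910837040029
0.28 113 x 0.6503327118778729 0.7094056312476127 y 0.02160155986427962 0.07941252282533626
0.3 131 x 0.6479709269694496 0.708937808989267 y 0.020353043993704245 0.08152268581592231
0.32 137 x 0.6380331833864511 0.7079932790979201 y 0.02038121510915507 0.08772878419531564
0.34 124 x 0.646000737345497 0.7097164960556245 y 0.020035173710435922 0.0824485701780216
0.36 151 x 0.6348870565666856 0.7105929895823674 y 0.020408148188832964 0.08020355988343594
0.38 155 x 0.6443108833391771 0.7083170588496877 y 0.020357012970350336 0.09123413039148437
0.4 159 x 0.6424353146701262 0.7083545723976539 y 0.02096586745225114 0.09250447883390181
0.42 133 x 0.6501540068542148 0.7105725053021508 y 0.020028976771411654 0.08504223768373784
0.44 106 x 0.620078920383624 0.7143930899552259 y 0.020129793354164253 0.09630684696177516
```

View pics/sc2.png

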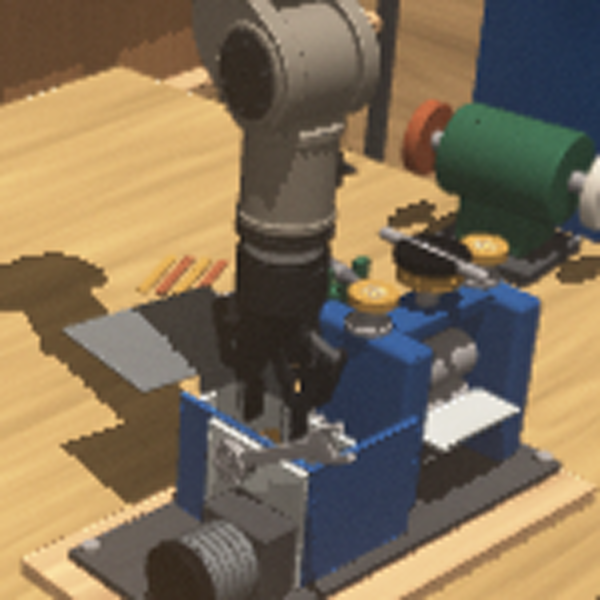

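View pics/w5.png

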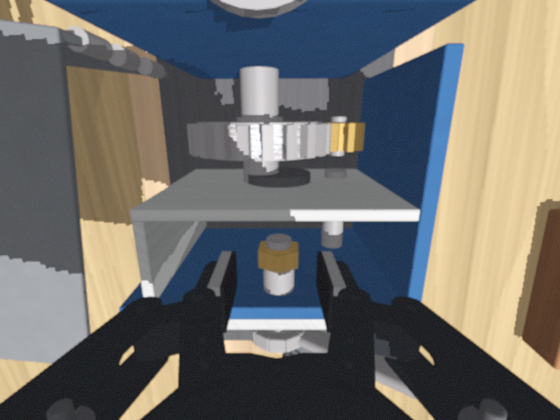

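play_rows(plan=[[0.0,0.001,0.001,-0.01,0],[0.0,0.001,0.001,-0.02,0],[0.0,0.001,0.001,-0.028,0],[0.0,0.001,0.001,-0.028,0],[0.0,0.001,0.001,-0.028,0]])

```text
clock: 9.0
tcp_pos: [0.6675, 0.0599, 0.1209]
orientation: [0.056, 1.571, -0.057]
contact_force: [0.2, 0.1, -0.0]
grip_width: 0.0429
```

```bash
python3 w.py w6 bolt_head:.13; python3 sp.py w6.npz
```

```text
9.0 [0.6675 0.0599 0.1209] [-0.6151  0.6761  0.641   1.697  -0.4842  0.9332  0.1435] [ 0.1847  0.0766 -0.0399] 0.04287440704290845
zang -4.135984595838221
bolt_head 0.98 276 282 ray [0.6669 0.0609 0.13  ] depth [0.6674 0.0676 0.1409]
spanner n 222 ang 28.600048376220993 x 0.0508423209359434 0.06611971346287689 zmax 0.03612089877621105 yrange -0.04601762724512132 -0.04250329616073502
slope deg 29.153451429947847 offset -0.0007084031342550019
head profile [(np.float64(-12.0), np.float64(5.4)), (np.float64(-10.0), np.float64(6.3)), (np.float64(-8.0), np.float64(7.6)), (np.float64(-6.0), np.float64(8.8)), (np.float64(-4.0), np.float64(10.2)), (np.float64(-2.0), np.float64(11.2)), (np.float64(0.0), np.float64(11.6)), (np.float64(2.0), np.float64(10.7)), (np.float64(4.0), np.float64(9.5)), (np.float64(6.0), np.float64(8.4)), (np.float64(8.0), np.float64(7.4)), (np.float64(10.0), np.float64(6.6))] xrange -0.011633071166073755 0.010385729058065786
pin 664 0.02182307368969333 0.04913700431654194 -7.124287462906276e-05 -0.017814770403094104
```

View pics/w6.png

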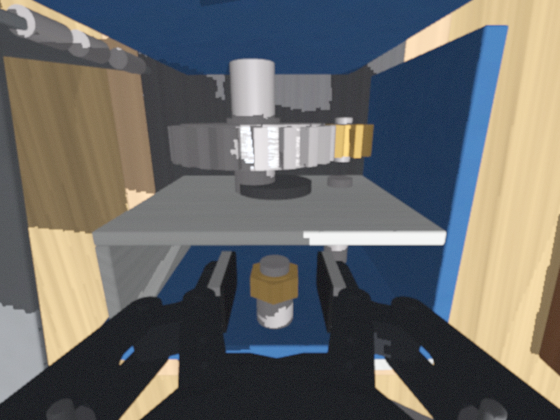

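play_rows(plan=[[0.0,-0.001,0.001,0,0],[-1,-0.001,0.001,0,0],[-1,-0.001,0.001,0,0],[-1,-0.001,0.001,0,0],[-1,-0.001,0.001,0,0],[-1,-0.001,0.001,0,0],[-1,-0.001,0.001,0,0],[-1,-0.001,0.001,0,0],[-1,-0.001,0.001,0,0],[-1,-0.001,0.001,0,0]], force=110)

```text
clock: 10.1
tcp_pos: [0.6666, 0.0613, 0.1219]
orientation: [0.057, 1.57, -0.056]
contact_force: [-3.2, 1.3, 5.7]
grip_width: 0.0191
```

```bash
python3 w.py w7 bolt_head:.13; python3 sp.py w7.npz; python3 -c "
from bench import r
o=r.get_obs();print(o['contact_force'],o['moment'],o['grip_width'])"
```

```text
10.1 [0.6666 0.0613 0.1219] [-0.6179  0.6735  0.6416  1.699  -0.484   0.933   0.142 ] [-3.1705  1.3071  5.702 ] 0.01905073809682229
zang -4.121614461410975
bolt_head 0.65 277 284 ray [0.6665 0.0604 0.13  ] depth [0.6668 0.067  0.1405]
spanner n 87 ang 28.21369404727335 x 0.04934667446316321 0.057899521379345745 zmax 0.03580147290798519 yrange -0.045826421287843824 -0.0426271592897985
slope deg 55.40752456445355 offset -0.04899421403867248
head profile [(np.float64(-12.0), np.float64(19.8)), (np.float64(-10.0), np.float64(8.0)), (np.float64(-8.0), np.float64(7.5)), (np.float64(-6.0), np.float64(8.8)), (np.float64(-4.0), np.float64(10.2)), (np.float64(-2.0), np.float64(11.3)), (np.float64(0.0), np.float64(11.6)), (np.float64(2.0), np.float64(10.6)), (np.float64(4.0), np.float64(9.5)), (np.float64(6.0), np.float64(8.3)), (np.float64(8.0), np.float64(7.3)), (np.float64(10.0), np.float64(12.5))] xrange -0.01159377811507255 0.010913698302154568
pin 440 0.017089338307376942 0.04917313366050849 -5.2743804121235804e-05 -0.01798653317562874
[-1.57547062  0.56051005  4.84544727] [ 0.16187649  0.54939228 -0.0201979 ] 0.01947835520026697
```

View pics/w7.png

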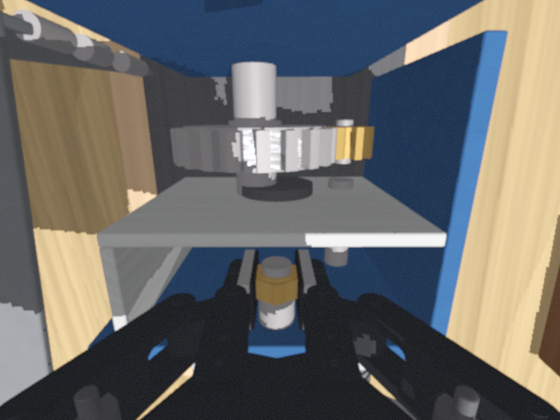

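```bash
cat > s.py <<'E'
from h import *
import sys
p=r.grab_frame("scene"); C=cloud(p); np.save(sys.argv[1]+".npy",C)
bx=np.array([.6665,.0618,.130]); a=np.radians(-4); M=C-bx
X=M[...,0]*np.cos(a)+M[...,1]*np.sin(a); Y=-M[...,0]*np.sin(a)+M[...,1]*np.cos(a); Z=M[...,2]
m=(abs(Y+.048)<.013)&(X>.03)&(X<.16)&(Z>.005)&(Z<.15)
A=np.polyfit(X[m],Z[m],1); print(m.sum(),"slope",np.degrees(np.arctan(A[0])),A[1],"tip z",np.sort(Z[m])[-5:])
cv2.imwrite(f"pics/{sys.argv[1]}.png",cv2.resize(p["pixels"][170:260,290:400],None,fx=6,fy=6,interpolation=2)); o=r.get_obs(); print(o["clock"],o["grip_width"],o["contact_force"],o["moment"])
E
python3 s.py s3
```

```text
164 slope 33.602153378637404 -0.005700195865549938 tip z [0.08915295 0.08920471 0.09260773 0.09271406 0.09472912]
10.25 0.01961524580499581 [-2.13043003  0.7633236   6.43946942] [0.18849023 0.55257501 0.00069515]
```

play_rows(plan=[[-1,0,0,0,0],[-1,0,0,0,0],[-1,0,0,0,0],[-1,0,0,0,0],[-1,0,0,0,0],[-1,0,0,0,0],[-1,0,0,0,0],[-1,0,0,0,0],[-1,0,0,0,0],[-1,0,0,0,0]])

```text
clock: 11.25
tcp_pos: [0.6667, 0.0613, 0.122]
orientation: [0.057, 1.57, -0.056]
contact_force: [-1.8, 0.9, 6.0]
grip_width: 0.0191
```

play_rows(plan=[[-1,0,0,0,0],[-1,0,0,0,0],[-1,0,0,0,0],[-1,0,0,0,0],[-1,0,0,0,0],[-1,0,0,0,0],[-1,0,0,0,0],[-1,0,0,0,0],[-1,0,0,0,0],[-1,0,0,0,0]])

```text
clock: 12.25
tcp_pos: [0.6667, 0.0613, 0.1219]
orientation: [0.057, 1.57, -0.056]
contact_force: [-2.7, 0.5, 5.8]
grip_width: 0.0193
```

play_rows(plan=[[-1,0,0,0,0],[-1,0,0,0,0],[-1,0,0,0,0],[-1,0,0,0,0],[-1,0,0,0,0],[-1,0,0,0,0],[-1,0,0,0,0],[-1,0,0,0,0],[-1,0,0,0,0],[-1,0,0,0,0]])

```text
clock: 13.25
tcp_pos: [0.6666, 0.0613, 0.1219]
orientation: [0.057, 1.57, -0.056]
contact_force: [-2.7, 0.4, 5.5]
grip_width: 0.0193
```

```bash
python3 s.py s4; python3 w.py w8 bolt_head:.13; python3 sp.py w8.npz
```

```text
157 slope 32.935750705635044 -0.0035577649851234535 tip z [0.08967742 0.09125471 0.09157949 0.09244642 0.09314764]
13.3 0.01917932553542547 [-2.54350417  0.87751731  6.02109835] [0.12021607 0.69623307 0.03603409]
13.3 [0.6667 0.0613 0.1219] [-0.6179  0.6735  0.6417  1.6989 -0.484   0.933   0.142 ] [-2.5435  0.8775  6.0211] 0.01917932553542547
zang -4.121810973861296
bolt_head 0.92 278 283 ray [0.6672 0.0612 0.13  ] depth [0.6673 0.067  0.1389]
spanner n 88 ang 28.227618147269673 x 0.04932194540961163 0.057807433360064504 zmax 0.03578486224283067 yrange -0.04620286075303239 -0.042588540646289634
slope deg 54.7733926659397 offset -0.04720490297612516
head profile [(np.float64(-10.0), np.float64(10.2)), (np.float64(-8.0), np.float64(7.6)), (np.float64(-6.0), np.float64(8.7)), (np.float64(-4.0), np.float64(10.2)), (np.float64(-2.0), np.float64(11.2)), (np.float64(0.0), np.float64(11.6)), (np.float64(2.0), np.float64(10.6)), (np.float64(4.0), np.float64(9.7)), (np.float64(6.0), np.float64(8.5)), (np.float64(8.0), np.float64(7.3)), (np.float64(10.0), np.float64(12.5))] xrange -0.010998895579565683 0.010631043579179943
pin 444 0.01710279590262356 0.049166741145908736 -1.0518743311566103e-05 -0.0179864396462001
```

play_rows(plan=[[-1,0,0,0,0],[-1,0,0,0,0],[-1,0,0,0,0],[-1,0,0,0,0],[-1,0,0,0,0],[-1,0,0,0,0],[-1,0,0,0,0],[-1,0,0,0,0],[-1,0,0,0,0],[-1,0,0,0,0]])

```text
clock: 14.4
tcp_pos: [0.6667, 0.0613, 0.1219]
orientation: [0.057, 1.57, -0.056]
contact_force: [-2.1, 0.4, 6.6]
grip_width: 0.0188
```

play_rows(plan=[[-1,0,0,0,0],[-1,0,0,0,0],[-1,0,0,0,0],[-1,0,0,0,0],[-1,0,0,0,0],[-1,0,0,0,0],[-1,0,0,0,0],[-1,0,0,0,0],[-1,0,0,0,0],[-1,0,0,0,0]])

```text
clock: 15.4
tcp_pos: [0.6667, 0.0613, 0.1219]
orientation: [0.057, 1.57, -0.056]
contact_force: [-2.3, 0.9, 6.2]
grip_width: 0.0194
```

```bash
python3 s.py s5; python3 w.py w9 bolt_head:.13; python3 sp.py w9.npz;  python3 - <<'E'
import cv2,numpy as np
a=[cv2.imread(f"pics/{n}.png")[::1,::1] for n in("s3","s5")]
d=cv2.absdiff(a[0],a[1]); print(d.mean()); cv2.imwrite("pics/cmp.png",cv2.resize(np.hstack(a),(800,330)))
for n in ("w7","w8","w9"):
    g=np.load(n+".npz")["px"][240:345,230:330]; cv2.imwrite(f"pics/c_{n}.png",g)
cv2.imwrite("pics/cw.png",cv2.resize(np.hstack([cv2.imread(f"pics/c_{n}.png") for n in("w7","w8","w9")]),(790,280)))
E
```

```text
162 slope 33.78340610073063 -0.006084584650005123 tip z [0.09004533 0.09196719 0.09205336 0.09357452 0.09584029]
15.45 0.019096366758702778 [-1.96946231  1.29511388  5.22225893] [ 0.19255819  0.6201173  -0.01524586]
15.45 [0.6666 0.0612 0.1219] [-0.6179  0.6734  0.6417  1.699  -0.484   0.933   0.142 ] [-1.9695  1.2951  5.2223] 0.019096366758702778
zang -4.126094626270593
bolt_head 0.69 278 284 ray [0.667  0.0605 0.13  ] depth [0.6673 0.0675 0.1414]
spanner n 87 ang 28.209417974870483 x 0.04915029858167591 0.05796676064190211 zmax 0.03526749542267385 yrange -0.04593755243131854 -0.041970024231577654
slope deg 55.327991384406616 offset -0.048822139999179455
head profile [(np.float64(-12.0), np.float64(20.0)), (np.float64(-10.0), np.float64(9.2)), (np.float64(-8.0), np.float64(7.6)), (np.float64(-6.0), np.float64(8.7)), (np.float64(-4.0), np.float64(10.2)), (np.float64(-2.0), np.float64(11.3)), (np.float64(0.0), np.float64(11.7)), (np.float64(2.0), np.float64(10.6)), (np.float64(4.0), np.float64(9.6)), (np.float64(6.0), np.float64(8.4)), (np.float64(8.0), np.float64(7.4)), (np.float64(10.0), np.float64(12.2))] xrange -0.011507995974560986 0.0094843208726356
pin 437 0.017058330469801 0.049070069388616924 -2.4104973167099475e-05 -0.01793580998768361
1.1722091283202394
```

View pics/cmp.png

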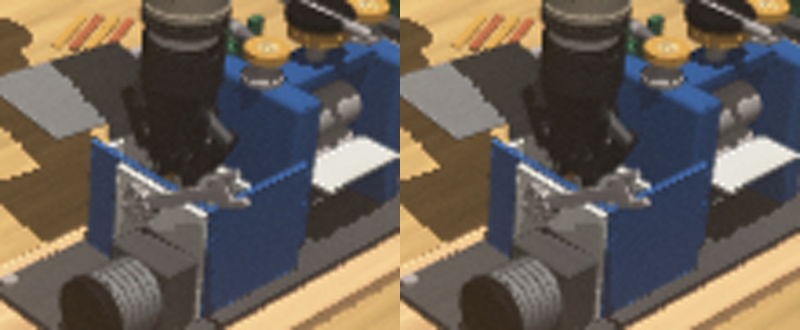

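View pics/cw.png

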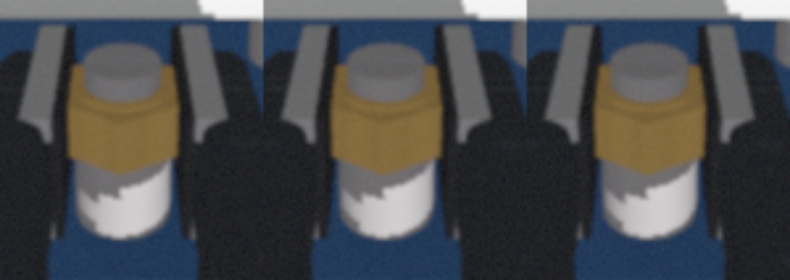

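The bolt head looks the same in all three wrist views, with its ridge centred between the pads. The spanner hasn't moved between 10.25 s and 15.45 s, and the cover is still open.

```bash
python3 -c "
from bench import r
print(r.hand_in()); o=r.get_obs(); print(o['clock'],o['grip_width'],o['contact_force'])"
```

```text
the job is handed in; nothing more can be done
None
the job is handed in; nothing more can be done
```

The bolt head is gripped across two flats with 110 N and has stopped turning. The job was handed in at about 15.5 s, with the jaws still closed on it and the cover left open.

I swung the gear-case cover to about 1.68 rad by its handle and let go. Then I lowered the half-open jaws into the gap along the mill's x axis, at a moment when the flats stood almost upright, and closed them.

**Last checks:**
- **Turning:** over 5 s of holding, the bolt head profile, its wrist-camera view and the spanner showed no drift. The scene-camera spanner slope read 33.6°, 32.9° and 33.8°, which is measuring noise. The wrist-camera spanner angle stayed at 28.2°; its slope fit was useless because too little of the shank was visible.
- **Grip width:** it held steady at about 19 mm. That is less than the 22 mm across flats, which I put down to the pads compressing: the 12 mm handle bar read 10.4 mm.
- **Force on the tool:** about 7 N, and never above about 13 N at the readings taken after each move.
- **Cover and bench:** the last scene picture shows the cover still open. I did not check each bystander separately, but the arm's path stayed clear of them and of the spanner.

No check failed.

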